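# Return stray toiletries to the display tray

### The job

Tidy the display tray on the beauty-aisle shelf: pick up each stray product on the deck that has an identical twin in the tray's back row, and stand it upright in the middle of the empty pocket directly in front of that twin, the carton and the oval bottle squared up with theirs. The screw-cap bottle and the travel-size jar do not belong in this tray: leave them where they stand, and do not knock any product over or shift the products already in the tray.

Things in the scene. Friction and masses are not known exactly. Their poses are not given: they have to be found in the camera images.
- pump_mid (a point): The stray pump bottle, loose, upright on the deck: white round bottle 46 mm in diameter with straight sides up to 58 mm, then a sloping shoulder, a thin grey pump head and a nozzle reaching 33 mm out to its own -x; 90 mm tall. Point: on its upright axis half-way up (45 mm above its underside); z up, -x its front. Grip it about here, or up to 10 mm higher.
- jar_mid (a point): The stray jar, loose, upright on the deck: white cream jar with a white screw lid as wide as the jar and a dark seam under it: an upright cylinder 56 mm in diameter; 56 mm tall. Point: on its upright axis half-way up (28 mm above its underside); z up, -x its front. Grip it about here, or up to 10 mm higher.
- carton_mid (a point): The stray carton, loose, upright on the deck: plain cardboard carton standing on end, 38 mm thick (its x), 60 mm wide (its y); 88 mm tall. Point: on its upright axis half-way up (44 mm above its underside); z up, -x its front. Grip it about here, or up to 10 mm higher across the two flat faces.
- oval_mid (a point): The stray oval bottle, loose, upright on the deck: white flat-sided oval bottle, 34 mm thick (its x) and 58 mm wide (its y, with rounded ends; the flat faces are 24 mm wide) up to 64 mm, then a grey round cap 26 mm wide; 90 mm tall. Point: on its upright axis half-way up (45 mm above its underside); z up, -x its front. Grip it about here, or up to 10 mm higher across the two flat faces.
- pump_twin: The pump bottle already in the tray's back row, same shape and size as the stray pump bottle; loose, not to be moved. Origin: centre of its underside, on the tray floor 3 mm above the deck. Its -x points to the tray's front: the middle of the empty pocket lies 96 mm along -x. Pockets 92 mm square, ribs 4 mm thick, 7 mm above the floor (back edge 24 mm over the deck); columns 96 mm apart, in any order. Tray fixed.
- jar_twin: The jar already in the tray's back row, same shape and size as the stray jar; loose, not to be moved. Origin: centre of its underside, on the tray floor 3 mm above the deck. Its -x points to the tray's front: the middle of the empty pocket lies 96 mm along -x. Pockets 92 mm square, ribs 4 mm thick, 7 mm above the floor (back edge 24 mm over the deck); columns 96 mm apart, in any order. Tray fixed.
- carton_twin: The carton already in the tray's back row, same shape and size as the stray carton; loose, not to be moved. Origin: centre of its underside, on the tray floor 3 mm above the deck. Its -x points to the tray's front: the middle of the empty pocket lies 96 mm along -x. Pockets 92 mm square, ribs 4 mm thick, 7 mm above the floor (back edge 24 mm over the deck); columns 96 mm apart, in any order. Tray fixed.
- oval_twin: The oval bottle already in the tray's back row, same shape and size as the stray oval bottle; loose, not to be moved. Origin: centre of its underside, on the tray floor 3 mm above the deck. Its -x points to the tray's front: the middle of the empty pocket lies 96 mm along -x. Pockets 92 mm square, ribs 4 mm thick, 7 mm above the floor (back edge 24 mm over the deck); columns 96 mm apart, in any order. Tray fixed.
- screwcap_mid (a point): Look-alike, to be left: round white bottle with the same 46 mm body as the pump bottle but a plain grey screw cap 31 mm wide and no pump, 85 mm tall, upright on the deck, loose. Point: on its axis half-way up.
- minijar_mid (a point): Look-alike, to be left: travel-size jar, 38 mm in diameter, 32 mm tall, otherwise like the jar, on the deck, loose. Point: on its axis half-way up.
Not all that is in view belongs to the job. Leave any black look-alike of the part that bears oval_mid alone.

How it is judged:
By the outcome, as a careful person would: the job done as asked, in the order asked, and still so for the second after the job is handed in, with the robot touching nothing.
It also fails if it takes over 102 s, if anything falls off the work surface, if the arm or the gripper's body presses on something with over 40 N, if the wrist force passes 120 N, or if a joint passes its speed limit or range.

### The arm

A 6-joint arm with a two-finger parallel gripper is mounted at the origin on the work surface. World frame = base frame: x ahead of the robot, y to its left, z up, the work surface at z = 0. Lengths are in m, angles in rad, forces in N, time in s.
With the tool pointing down it reaches from about 0.25 to 0.775 m from the base axis. Payload 4 kg.
Tool frame: the origin (TCP) lies at the very end of the fingers, on their centre line; the grasp point (between the pads) lies 19 mm behind it (robot.hold_point_z is the distance from the TCP to the grasp point, in m); z points along the fingers, y is the line along which they close (so a half turn about z gives the same grasp; the last joint's range is limited). The gripper opens to 94 mm and grips with 3 to 60 N. Pads are 16 mm wide; open, the fingers measure 119 mm over their backs; the gripper's body (75 mm by 177 mm) begins 78 mm behind the grasp point.
Start: joints at [1.198, 0.087, 1.371, -0, 1.684, -0.103], TCP at [0.147, 0.53, 0.206] pointing down, gripper open.
Joint ranges: [-3.1, 3.1], [-0.76, 2.03], [0.27, 2.55], [-1.08, 4.22], [0.17, 2.65], [-2.57, 2.57]. Speed limits (rad/s): [2.79, 2.79, 3.14, 3.14, 3.14, 3.14].

### API

Orientations are given as [roll, pitch, yaw] about the fixed x, y, z axes, in that order (R = Rz(yaw) Ry(pitch) Rx(roll)).
In Python, from bench import robot gives the robot as it stands.
- The arm moves only by the tool carry_out, never from a script. Its argument "steps" is a list of rows, each a list of 3 entries, a list of its own where there are three numbers: the shift along the tool's x, y, z in m, then the turn about the tool's z in units of 10 degrees (1.0 is 10 degrees), then the closure, from -1 (fully open) to 1 (shut). In form: [[[tx, ty, tz], roll, jaw], ...]. A call has 1 to 10 rows; each row is the pose to reach, as a shift and turn from the pose commanded when the call began, along the tool's axes at that moment; what a row does not reach only later rows make up. A row lasts 1/8 s, in which the tool goes at most 62.5 mm and 10.7 degrees, less where a joint would pass 70% of its speed; a pose out of reach is approached as far as the arm can. A call with a gripper value outside its range is refused whole. The fingers move at their own pace and stop on an object; the grip force is fixed at half the most. Time passes only in rows, so rows that repeat a pose let the fingers close. It gives the time, the measured TCP pose, the force, the opening and the grip force at its end, in the units of the state.
- robot.get_obs(): the state, without advancing time (a new reading comes with each control period).
- robot.snapshot(name): name is "scene" or "top"; returns a dict with "image" (384x512x3 uint8, red, green, blue), "z_map" (384x512 float32, m along the optical axis (not along the pixel's ray), 0 where there is no reading), "mtx" (3x3 intrinsics, pixels), "R" (3x3) and "t" (3): a world point X has camera coordinates R X + t. Camera axes: x right, y down, z forward; pixel columns grow to the right and rows downward; lengths in m; the calibration is good to about 2 mm. A picture is of the moment at which its call begins.
- robot.close_job(): hands the job in; it is judged then, once.
The state is a dict: "time": time; "joint_positions": joint angles; "qvel": joint speeds; "joint_torque": joint torques, N m; "tool_pos": TCP position; "ee_rot": TCP orientation; "wrist_force": force on the tool from outside, world axes, zero at the start; "wrist_torque": the same for the moment, N m; "width": finger opening in m; "finger_force": force on a finger pad.
Only numpy, scipy, OpenCV 4.12 (cv2) and the standard library are available. Lean on these libraries where they do the work, as an engineer would, in place of code of your own. Each camera call takes 0.05 s, during which the arm holds its last target. There are 200 camera calls.

## Working session

There is one attempt and no reset: what is moved stays moved. The work goes in short steps, Python scripts to look and compute and a tool call to move; the robot and the scene stay as the last step left them, time stands still between calls to the robot, and variables do not carry over. Pictures are saved under pics/ and viewed, at most 14 in all, crops included, and the job is handed in when it is done.

Besides the shell and the picture viewer there is one more tool, called by a JSON object that holds its "op" and its "data". carry_out: Moves the arm, as the interface text tells. Its arguments: {"type":"object","properties":{"steps":{"type":"array","items":{"type":"array"}}},"required":["steps"]}

```bash
mkdir -p pics; ls; python3 - <<'E'
from bench import robot
import cv2,numpy as np
for n in("scene","top"):
    s=robot.snapshot(n); cv2.imwrite(f"pics/{n}0.png",s["image"][...,::-1]); np.savez(f"{n}0.npz",**s)
    print(n,s["mtx"].round(1).tolist(),(-s["R"].T@s["t"]).round(3),s["R"].round(3).tolist())
print(robot.get_obs(),robot.hold_point_z)
E
```

```text
pics
scene [[351.7, 0.0, 258.5], [0.0, 351.7, 191.6], [0.0, 0.0, 1.0]] [0.925 0.526 0.74 ] [[-0.842, 0.54, -0.0], [0.383, 0.596, -0.706], [-0.381, -0.594, -0.709]]
top [[377.7, 0.0, 256.5], [0.0, 377.7, 192.8], [0.0, 0.0, 1.0]] [ 0.458 -0.061  1.312] [[-0.006, -1.0, 0.006], [-0.995, 0.005, -0.102], [0.102, -0.007, -0.995]]
{'time': 0.1, 'joint_positions': array([ 1.19789504e+00,  8.78701887e-02,  1.37208639e+00, -2.76975679e-06,
        1.68358095e+00, -1.03108078e-01]), 'qvel': array([ 0.00010041, -0.00214029, -0.00433959, -0.00160158, -0.00199506,
        0.0005921 ]), 'joint_torque': array([ 1.42990488e-03, -3.41251838e+01, -3.03301370e+01,  7.18897604e-02,
        3.04718118e-02, -8.77025855e-05]), 'tool_pos': array([0.14642482, 0.52964787, 0.20443566]), 'ee_rot': array([-3.13965783e+00, -1.97438431e-04,  2.87179895e+00]), 'wrist_force': array([0.37942138, 0.67510688, 0.27022044]), 'wrist_torque': array([ 0.01167669,  0.03097694, -0.021916  ]), 'finger_force': 0.0, 'width': 0.09417567919562415} 0.0188
```

View pics/scene0.png

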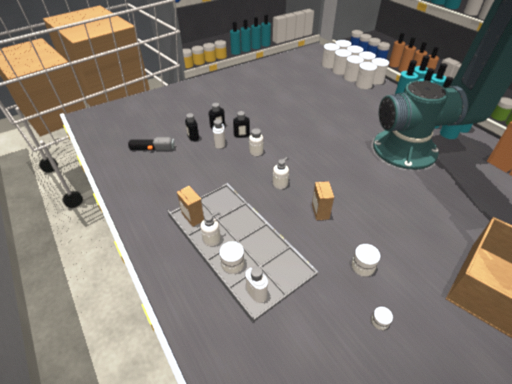

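View pics/top0.png

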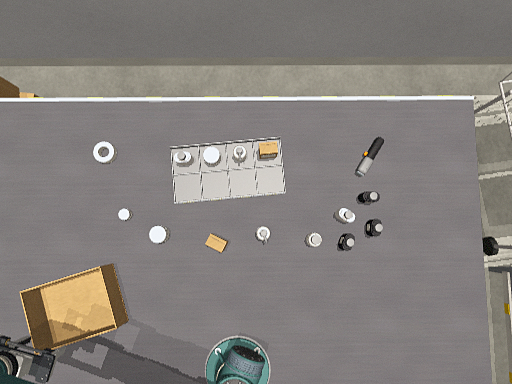

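The top view shows the tray's back row from left to right as oval (183,157), jar (211,155), pump (239,153) and carton (267,149), with the empty pockets below them in the image (nearer the robot).

The strays and what could be mistaken for them:
- **Jar:** (158,234), with the mini jar at (124,214) and a ring at (103,152).
- **Carton:** (216,243).
- **Pump:** (263,233), with the screw-cap at (314,240).
- **Oval:** white, (345,215), with black look-alikes at (368,198), (346,242) and (374,228).

Next I'll check the choice in a close crop and measure.

```bash
cat > h.py <<'E'
import numpy as np,cv2
from bench import robot
def cloud(s):
    K,R,t,z=s["mtx"],s["R"],s["t"],s["z_map"]
    v,u=np.indices(z.shape)
    c=np.stack([(u-K[0,2])/K[0,0]*z,(v-K[1,2])/K[1,1]*z,z],-1)
    P=(c-t)@R; P[z==0]=np.nan
    return P
E
python3 - <<'E'
from h import *
T=dict(np.load("top0.npz"));S=dict(np.load("scene0.npz"))
a=cv2.resize(T["image"][130:260,90:400],None,fx=2.55,fy=2.55,interpolation=cv2.INTER_CUBIC)
b=cv2.resize(S["image"][95:235,170:350],None,fx=4,fy=4,interpolation=cv2.INTER_CUBIC)[:,:800]
cv2.imwrite("pics/a.png",a[...,::-1]);cv2.imwrite("pics/b.png",b[...,::-1])
PT,PS=cloud(T),cloud(S)
px=dict(oval_t=(183,157),jar_t=(211,155),pump_t=(239,153),carton_t=(267,149),jar=(158,234),carton=(216,243),pump=(263,233),screw=(314,240),oval=(345,215),mini=(124,214))
for n,(u,v) in px.items():
    c=PT[v,u,:2]
    o=[n]
    for P in(PT,PS):
        q=P.reshape(-1,3); d=np.linalg.norm(q[:,:2]-c,axis=1)
        m=q[(d<.05)&(q[:,2]>.012)]
        top=np.nanpercentile(m[:,2],97) if len(m) else 0
        up=m[m[:,2]>top-.008]
        o+=[len(m),round(float(top),4),up[:,:2].mean(0).round(4).tolist() if len(up) else None]
    print(*o)
for n,P in(("T",PT),("S",PS)):
    q=P.reshape(-1,3); m=q[(abs(q[:,2])<.02)&(q[:,0]>.3)&(q[:,0]<.42)&(abs(q[:,1])<.3)]
    print(n,"deck z",np.median(m[:,2]),m[:,2].std())
E
```

```text
oval_t 215 0.0957 [0.7098, 0.1783] 595 0.094 [0.7103, 0.1816]
jar_t 270 0.0629 [0.7175, 0.0827] 621 0.0608 [0.7191, 0.0867]
pump_t 192 0.0943 [0.7203, -0.0129] 474 0.0929 [0.721, -0.0102]
carton_t 301 0.096 [0.7352, -0.1081] 674 0.0921 [0.7357, -0.1034]
jar 272 0.0604 [0.4533, 0.2587] 638 0.0575 [0.4547, 0.2619]
carton 257 0.092 [0.4245, 0.0627] 627 0.0891 [0.4266, 0.0669]
pump 163 0.0921 [0.4489, -0.0924] 355 0.09 [0.4506, -0.0887]
screw 178 0.0876 [0.433, -0.2595] 295 0.0854 [0.4348, -0.2556]
oval 201 0.0924 [0.5127, -0.3668] 256 0.09 [0.5139, -0.3626]
mini 114 0.0365 [0.5212, 0.3798] 329 0.034 [0.5224, 0.3825]
T deck z 5.546550901813089e-05 0.002640882750369458
S deck z -0.0006248143826990266 0.0013582108201421975
```

View pics/b.png

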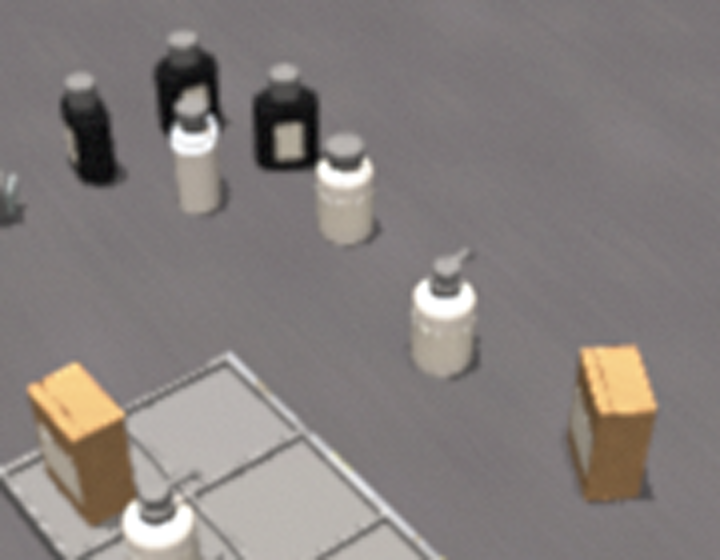

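View pics/a.png

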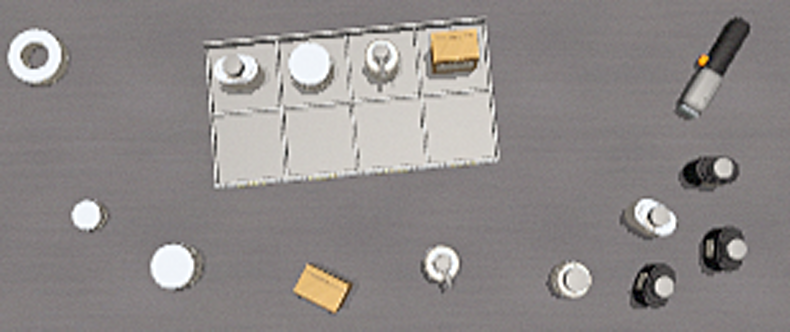

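The crop confirms the choices: the white oval, seen end-on, is at scene (219,136); the screw-cap is at (256,143), and the pump with its nozzle at (280,174). Now I'll fit the poses.

```bash
cat >> h.py <<'E'
from scipy.optimize import least_squares
def sd_prism(p,hx,hy,r):   # rounded box signed distance in plan
    q=abs(p)-np.array([hx-r,hy-r]); return np.linalg.norm(np.maximum(q,0),axis=1)+np.minimum(q.max(1),0)-r
# kind: hx,hy,r,top of straight body
KIND=dict(pump=(.023,.023,.0229,.058),jar=(.028,.028,.0279,.056),carton=(.019,.030,.0005,.088),oval=(.017,.029,.0169,.064),screw=(.023,.023,.0229,.055))
OFF=dict(T=np.array([-.0008,-.0018,-.0015]),S=np.array([.0008,.0018,.0012])) # removed from each view (half their difference)
def fit(clouds,kind,c,z0=0.,yaw=0.):
    hx,hy,r,h=KIND[kind]; pts=[]
    for n,P in clouds.items():
        q=P.reshape(-1,3)-OFF[n] if n in OFF else P.reshape(-1,3)
        d=np.linalg.norm(q[:,:2]-c,axis=1)
        pts.append(q[(d<.045)&(q[:,2]>z0+.015)&(q[:,2]<z0+h-.006)])
    tp=[p for p in pts]; p=np.vstack(tp)[:,:2]
    def f(v):
        a=v[2]; R=np.array([[np.cos(a),-np.sin(a)],[np.sin(a),np.cos(a)]])
        return np.r_[sd_prism((p-v[:2])@R,hx,hy,r)*1000, (a-yaw)*.01]
    best=None
    for y in ([yaw] if hx==hy else [yaw+k for k in(-.6,-.3,0,.3,.6)]):
        s=least_squares(f,[*c,y],loss="soft_l1",x_scale=[.01,.01,.1])
        if best is None or s.cost<best.cost:best=s
    return best.x,[len(t) for t in tp],np.sqrt(np.mean(f(best.x)**2))
def toprect(P,n,c,zt):
    q=P.reshape(-1,3)-OFF[n]; m=q[(np.linalg.norm(q[:,:2]-c,axis=1)<.05)&(abs(q[:,2]-zt)<.006)]
    return cv2.minAreaRect((m[:,:2]*1000).astype(np.float32)), m.mean(0).round(4)
E
python3 - <<'E'
from h import *
PT,PS=cloud(np.load("top0.npz")),cloud(np.load("scene0.npz"))
C=dict(T=PT,S=PS)
for n,c,z0,y in(("oval",(.710,.180),.003,.09),("jar",(.718,.085),.003,.09),("pump",(.7266,-.0113),.003,.09),("carton",(.735,-.106),.003,.09),
  ("jar",(.454,.260),0,0),("carton",(.4255,.065),0,-.4),("pump",(.453,-.09),0,0),("oval",(.513,-.365),0,-.2),("screw",(.434,-.2575),0,0)):
    for cl in(C,dict(S=PS)):
        x,k,e=fit(cl,n,np.array(c),z0,y); print(n,x[:2].round(4),round(np.degrees(x[2]),1),k,round(e,2))
for n,c,z in(("carton_t",(.735,-.106),.091),("carton",(.4255,.065),.088)):
    for k,P in C.items(): print(n,k,toprect(P,k,np.array(c),z))
# oval yaw by PCA of shoulder points; nozzle direction
for n,c,z in(("oval_t",(.710,.180),.067),("oval",(.513,-.365),.064)):
    for k,P in C.items():
        q=P.reshape(-1,3)-OFF[k]; m=q[(np.linalg.norm(q[:,:2]-c,axis=1)<.042)&(abs(q[:,2]-z)<.008)][:,:2]
        w,V=np.linalg.eigh(np.cov(m.T)); v=V[:,1]*np.sign(V[1,1]); print(n,k,len(m),"yaw",np.degrees(np.arctan2(v[1],v[0]))-90, m.mean(0), cv2.minAreaRect((m*1000).astype(np.float32)))
for c,z in(((.7266,-.0113),.089),((.453,-.09),.086)):
    for k,P in C.items():
        q=P.reshape(-1,3)-OFF[k]; m=q[(np.linalg.norm(q[:,:2]-c,axis=1)<.045)&(q[:,2]>z-.006)][:,:2]
        print("pump head",k,len(m),m.mean(0).round(4),m[np.argmax(np.linalg.norm(m-c,axis=1))].round(4))
# tray: rim/high points, black items
q=PT.reshape(-1,3)-OFF["T"];q=q[(q[:,2]>.03)&(q[:,2]<.12)&(q[:,0]>.38)&(q[:,0]<.62)&(q[:,1]<-.3)]
g=np.zeros((240,300),np.uint8);g[((q[:,0]-.38)*1000).astype(int),np.clip((-.3-q[:,1])*1000,0,299).astype(int)]=255
n,l,st,ce=cv2.connectedComponentsWithStats(cv2.dilate(g,np.ones((7,7))))
for s in st[1:]: print("blob x",.38+s[1]/1e3,.38+(s[1]+s[3])/1e3,"y",-.3-s[0]/1e3,-.3-(s[0]+s[2])/1e3)
E
```

```text
oval [0.7089 0.1778] 6.6 [48, 207] 2.2
oval [0.7085 0.1775] 4.8 [207] 2.06
jar [0.7174 0.0822] 0.4 [38, 196] 1.7
jar [0.717  0.0821] 0.7 [196] 1.45
pump [ 0.7257 -0.0131] -11.5 [28, 172] 1.97
pump [ 0.7254 -0.0132] 13.2 [172] 1.9
carton [ 0.7345 -0.1089] 5.0 [74, 370] 1.24
carton [ 0.734 -0.109] 5.0 [370] 0.83
jar [0.4515 0.2588] 9.8 [44, 217] 1.28
jar [0.4515 0.2584] 5.3 [217] 0.84
carton [0.4233 0.0625] -27.0 [31, 349] 1.01
carton [0.4231 0.0624] -27.0 [349] 0.88
pump [ 0.4533 -0.091 ] 87.7 [3, 148] 1.16
pump [ 0.4533 -0.0911] -91.4 [148] 1.1
oval [ 0.5116 -0.3686] -30.7 [39, 112] 1.62
oval [ 0.5109 -0.3687] -33.9 [112] 1.5
screw [ 0.4317 -0.2608] -4.7 [23, 118] 1.52
screw [ 0.4316 -0.2613] -3.7 [118] 1.27
carton_t T (((735.9854125976562, -106.44245910644531), (38.78622055053711, 59.86235809326172), 6.035348892211914), array([ 0.7353, -0.1062,  0.0924]))
carton_t S (((734.0672607421875, -107.82898712158203), (39.140419006347656, 60.22998046875), 3.7945070266723633), array([ 0.7347, -0.1062,  0.0893]))
carton T (((425.2203674316406, 64.67295837402344), (59.704345703125, 37.530780792
[... 531 characters left out ...]
00 yaw -34.380750509868875 [ 0.51308642 -0.36082217] ((513.445068359375, -364.9530029296875), (56.51197814941406, 33.66764831542969), 55.334754943847656)
oval S 79 yaw -70.60418413648767 [ 0.51754478 -0.35529392] ((515.9624633789062, -359.52032470703125), (40.91212463378906, 33.51342010498047), 62.916778564453125)
pump head T 46 [ 0.7204 -0.0116] [ 0.697  -0.0141]
pump head S 77 [ 0.7196 -0.0121] [ 0.6938 -0.0169]
pump head T 49 [ 0.4492 -0.0908] [ 0.425  -0.0976]
pump head S 46 [ 0.45   -0.0905] [ 0.4259 -0.0996]
blob x 0.396 0.456 y -0.34199999999999997 -0.392
blob x 0.441 0.502 y -0.439 -0.481
blob x 0.488 0.539 y -0.33399999999999996 -0.394
blob x 0.5529999999999999 0.595 y -0.414 -0.479
```

```bash
cat > plan.py <<'E'
import sys,numpy as np
from bench import robot
from scipy.spatial.transform import Rotation as Ro
o=robot.get_obs(); p=o["tool_pos"]; R=Ro.from_euler("xyz",o["ee_rot"]).as_matrix()
yaw=np.degrees(np.arctan2(R[1,0],R[0,0]))
print("t",round(o["time"],2),"pos",p.round(4),"yaw",round(yaw,2),"w",round(o["width"],4),"f",round(o["finger_force"],1),o["wrist_force"].round(1),"J",o["joint_positions"].round(2))
a=[float(v) for v in sys.argv[1:]]
for i in range(0,len(a),4):
    x,y,z,w=a[i:i+4]; d=(yaw-w+180)%360-180
    print("shift",(R.T@(np.array([x,y,z])-p)).round(4).tolist(),"turn",round(d/10,3))
E
python3 plan.py .4245 .064 .2 63.2 .3 .45 .25 140
python3 - <<'E'
from h import *
for k in("top0","scene0"):
    q=cloud(np.load(k+".npz")).reshape(-1,3); m=q[(q[:,0]>.1)&(q[:,0]<.4)&(q[:,1]>.33)&(q[:,1]<.45)&(q[:,2]>.02)&(q[:,2]<.3)]
    print(k,len(m),np.percentile(m[:,2],[50,90,99]) if len(m) else 0)
E
```

```text
t 0.1 pos [0.1464 0.5296 0.2044] yaw 164.54 w 0.0942 f 0.0 [0.4 0.7 0.3] J [ 1.2   0.09  1.37 -0.    1.68 -0.1 ]
shift [-0.3921, -0.3747, 0.0051] turn 10.134
shift [-0.1692, -0.0359, -0.0455] turn 2.454
top0 923 [0.07618146 0.10962915 0.11373465]
scene0 1649 [0.07001528 0.10807393 0.11087385]
```

{"op": "carry_out", "data": {"steps": [[[-0.043,-0.041,-0.01],1.0,-0.5],[[-0.086,-0.082,-0.01],2.0,-0.5],[[-0.13,-0.124,-0.01],3.0,-0.5],[[-0.173,-0.165,-0.01],4.0,-0.5],[[-0.216,-0.206,-0.01],5.0,-0.5],[[-0.26,-0.248,-0.01],6.0,-0.5],[[-0.303,-0.29,-0.005],7.0,-0.5],[[-0.346,-0.33,0.0],8.0,-0.5],[[-0.392,-0.375,0.005],9.1,-0.5],[[-0.392,-0.375,0.005],10.13,-0.5]]}}

```text
time: 1.35
tool_pos: [0.4252, 0.0604, 0.1991]
ee_rot: [-3.14, 0.002, 1.09]
wrist_force: [-0.2, 1.1, -0.4]
width: 0.0708
finger_force: 0.0
```

```bash
python3 plan.py .4245 .064 .029 63.2
```

```text
t 1.35 pos [0.4252 0.0604 0.1991] yaw 62.47 w 0.0708 f 0.0 [-0.2  1.1 -0.4] J [ 0.01 -0.18  1.64 -0.    1.68  0.49]
shift [0.0032, -0.002, 0.1701] turn -0.073
```

{"op": "carry_out", "data": {"steps": [[[0.003,-0.002,0.04],-0.07,-0.5],[[0.003,-0.002,0.07],-0.07,-0.5],[[0.003,-0.002,0.07],-0.07,-0.5]]}}

```text
time: 1.72
tool_pos: [0.4217, 0.0676, 0.1275]
ee_rot: [-3.135, 0.003, 1.116]
wrist_force: [-0.5, -0.3, -0.2]
width: 0.0706
finger_force: 0.0
```

```bash
python3 plan.py .4245 .064 .029 63.2; python3 - <<'E'
from h import *
s=robot.snapshot("scene");t=robot.snapshot("top")
a=cv2.resize(s["image"][120:260,250:400],None,fx=2.7,fy=2.7,interpolation=cv2.INTER_CUBIC)
b=cv2.resize(t["image"][170:310,140:290],None,fx=2.7,fy=2.7,interpolation=cv2.INTER_CUBIC)
cv2.imwrite("pics/c.png",np.hstack([a,b])[:,:800,::-1])
E
```

```text
t 1.73 pos [0.4217 0.0676 0.1275] yaw 63.93 w 0.0706 f 0.0 [-0.5 -0.3 -0.2] J [ 0.03 -0.16  1.76  0.    1.54  0.48]
shift [-0.0017, 0.0047, 0.0985] turn 0.073
```

View pics/c.png

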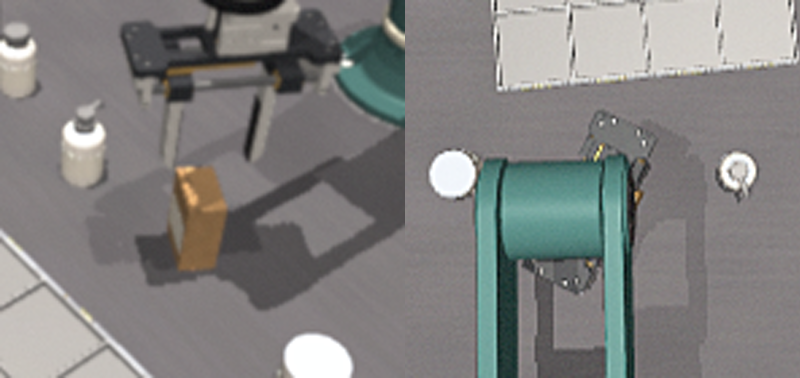

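The crop shows the fingers straddling the carton. The offset is about 5 mm, which I'll correct before descending.

{"op": "carry_out", "data": {"steps": [[[-0.002,0.005,0.0],0.07,-0.5],[[-0.002,0.005,0.03],0.07,-0.5],[[-0.002,0.005,0.065],0.07,-0.5],[[-0.002,0.005,0.098],0.07,-0.5],[[-0.002,0.005,0.098],0.07,-0.5]]}}

```text
time: 2.45
tool_pos: [0.4264, 0.0636, 0.0312]
ee_rot: [-3.138, 0.002, 1.104]
wrist_force: [-0.8, 0.0, 0.3]
width: 0.0705
finger_force: 0.0
```

```bash
python3 plan.py .4245 .064 .029 63.2
```

```text
t 2.45 pos [0.4264 0.0636 0.0312] yaw 63.23 w 0.0705 f 0.0 [-0.8  0.   0.3] J [ 0.02 -0.07  1.89 -0.    1.33  0.48]
shift [-0.0005, -0.0018, 0.0022] turn 0.003
```

Positions are within 2 mm, so I'll close and lift.

{"op": "carry_out", "data": {"steps": [[[0.0,-0.001,0.001],0.0,0.0],[[0.0,-0.001,0.001],0.0,0.3],[[0.0,-0.001,0.001],0.0,0.5],[[0.0,-0.001,0.001],0.0,0.5],[[0.0,-0.001,0.001],0.0,0.5],[[0.0,-0.001,-0.02],0.0,0.5],[[0.0,-0.001,-0.06],0.0,0.5],[[0.0,-0.001,-0.11],0.0,0.5],[[0.0,-0.001,-0.13],0.0,0.5],[[0.0,-0.001,-0.13],0.0,0.5]]}}

```text
time: 3.7
tool_pos: [0.428, 0.0641, 0.164]
ee_rot: [3.138, -0.002, 1.104]
wrist_force: [-0.9, -0.4, -1.3]
width: 0.0378
finger_force: 30.0
```

```bash
python3 plan.py .6392 -.1159 .16 95.07
```

```text
t 3.7 pos [0.428  0.0641 0.164 ] yaw 63.23 w 0.0378 f 30.0 [-0.9 -0.4 -1.3] J [ 0.02 -0.17  1.7  -0.    1.61  0.48]
shift [-0.0656, 0.2696, 0.0049] turn -3.184
```

{"op": "carry_out", "data": {"steps": [[[-0.013,0.054,0.0],-0.6,0.5],[[-0.026,0.108,0.0],-1.3,0.5],[[-0.039,0.162,0.0],-1.9,0.5],[[-0.052,0.215,0.0],-2.5,0.5],[[-0.062,0.255,0.0],-3.0,0.5],[[-0.066,0.27,0.0],-3.18,0.5],[[-0.066,0.27,0.0],-3.18,0.5],[[-0.066,0.27,0.0],-3.18,0.5],[[-0.066,0.27,0.0],-3.18,0.5]]}}

```text
time: 4.82
tool_pos: [0.6375, -0.1154, 0.1623]
ee_rot: [-3.141, -0.0, 1.659]
wrist_force: [-0.2, 0.6, -0.9]
width: 0.0379
finger_force: 30.0
```

```bash
python3 plan.py .6392 -.1159 .0345 95.07
```

```text
t 4.83 pos [ 0.6375 -0.1154  0.1623] yaw 95.08 w 0.0379 f 30.0 [-0.2  0.6 -0.9] J [-0.27  0.32  1.19  0.    1.64 -0.36]
shift [-0.0007, 0.0017, 0.1278] turn 0.001
```

{"op": "carry_out", "data": {"steps": [[[-0.001,0.002,0.05],0.0,0.5],[[-0.001,0.002,0.09],0.0,0.5],[[-0.001,0.002,0.115],0.0,0.5],[[-0.001,0.002,0.122],0.0,0.5],[[-0.001,0.002,0.127],0.0,0.5],[[-0.001,0.002,0.127],0.0,0.5],[[-0.001,0.002,0.127],0.0,0.5]]}}

```text
time: 5.7
tool_pos: [0.6411, -0.1173, 0.0371]
ee_rot: [3.139, 0.001, 1.659]
wrist_force: [-0.1, -0.1, -0.6]
width: 0.038
finger_force: 30.0
```

```bash
python3 plan.py .6392 -.1159 .0345 95.07
```

```text
t 5.7 pos [ 0.6411 -0.1173  0.0371] yaw 95.04 w 0.038 f 30.0 [-0.1 -0.1 -0.6] J [-0.27  0.39  1.34  0.    1.41 -0.36]
shift [0.0015, -0.0018, 0.0026] turn -0.003
```

{"op": "carry_out", "data": {"steps": [[[0.001,-0.001,0.002],0.0,0.5],[[0.001,-0.001,0.003],0.0,0.5],[[0.001,-0.001,0.003],0.0,0.5],[[0.001,-0.001,0.003],0.0,0.1],[[0.001,-0.001,0.003],0.0,-0.4],[[0.001,-0.001,0.003],0.0,-0.4],[[0.001,-0.001,0.003],0.0,-0.4],[[0.001,-0.001,-0.04],0.0,-0.4],[[0.001,-0.001,-0.09],0.0,-0.4],[[0.001,-0.001,-0.15],0.0,-0.4]]}}

```text
time: 6.95
tool_pos: [0.6383, -0.1159, 0.1854]
ee_rot: [-3.139, -0.001, 1.659]
wrist_force: [1.3, -0.3, -0.5]
width: 0.0656
finger_force: 0.0
```

```bash
python3 plan.py .4535 -.0908 .19 16
```

```text
t 6.95 pos [ 0.6383 -0.1159  0.1854] yaw 95.04 w 0.0656 f 0.0 [ 1.3 -0.3 -0.5] J [-0.27  0.32  1.14  0.    1.69 -0.36]
shift [0.0413, -0.1819, -0.004] turn 7.904
```

{"op": "carry_out", "data": {"steps": [[[0.005,-0.022,-0.004],1.0,-0.5],[[0.01,-0.045,-0.004],2.0,-0.5],[[0.016,-0.07,-0.004],3.0,-0.5],[[0.022,-0.1,-0.004],4.0,-0.5],[[0.028,-0.13,-0.004],5.0,-0.5],[[0.035,-0.16,-0.004],6.0,-0.5],[[0.041,-0.182,-0.004],7.0,-0.5],[[0.041,-0.182,-0.004],7.9,-0.5],[[0.041,-0.182,-0.004],7.9,-0.5],[[0.041,-0.182,-0.004],7.9,-0.5]]}}

```text
time: 8.2
tool_pos: [0.4543, -0.0913, 0.1894]
ee_rot: [-3.141, 0.0, 0.282]
wrist_force: [0.2, -0.2, -0.2]
width: 0.0703
finger_force: 0.0
```

```bash
python3 plan.py .4535 -.0908 .031 16; python3 - <<'E'
from h import *
t,s=robot.snapshot("top"),robot.snapshot("scene")
C=dict(T=cloud(t),S=cloud(s))
for nm,c in(("tw",(.735,-.1075)),("placed",(.639,-.116))):
    print(nm,fit(C,"carton",np.array(c),.003,.09))
    for k in C: print(toprect(C[k],k,np.array(c),.091))
E
```

```text
t 8.2 pos [ 0.4543 -0.0913  0.1894] yaw 16.17 w 0.0703 f 0.0 [ 0.2 -0.2 -0.2] J [-0.32 -0.1   1.59  0.    1.65  0.97]
shift [-0.0006, -0.0007, 0.1584] turn 0.017
tw (array([ 0.7344854 , -0.10894182,  0.08767362]), [77, 368], np.float64(1.17113984834839))
(((736.0753784179688, -106.3016586303711), (38.54877471923828, 59.99085235595703), 5.210918426513672), array([ 0.7356, -0.1064,  0.0926]))
(((734.3060913085938, -107.87904357910156), (38.34984588623047, 61.41742706298828), 4.226512432098389), array([ 0.7347, -0.1062,  0.0894]))
placed (array([ 0.64185944, -0.12078474,  0.09603263]), [51, 375], np.float64(1.0840004763261044))
(((643.330078125, -118.17372131347656), (37.978919982910156, 59.76959228515625), 4.698658466339111), array([ 0.6429, -0.1179,  0.0921]))
(((642.273193359375, -120.14636993408203), (38.761837005615234, 62.56662368774414), 5.819938659667969), array([ 0.6426, -0.1184,  0.0893]))
```

{"op": "carry_out", "data": {"steps": [[[-0.001,-0.001,0.05],0.0,-0.5],[[-0.001,-0.001,0.1],0.0,-0.5],[[-0.001,-0.001,0.135],0.0,-0.5],[[-0.001,-0.001,0.157],0.0,-0.5],[[-0.001,-0.001,0.157],0.0,-0.5],[[-0.001,-0.001,0.157],0.0,-0.5]]}}

```text
time: 9.05
tool_pos: [0.4539, -0.0909, 0.0335]
ee_rot: [3.141, -0.001, 0.28]
wrist_force: [-0.2, 0.5, 1.0]
width: 0.0702
finger_force: 0.0
```

```bash
python3 plan.py .4535 -.0908 .031 16
```

```text
t 9.05 pos [ 0.4539 -0.0909  0.0335] yaw 16.07 w 0.0702 f 0.0 [-0.2  0.5  1. ] J [-0.32 -0.01  1.82  0.    1.33  0.97]
shift [-0.0004, -0.0002, 0.0025] turn 0.007
```

{"op": "carry_out", "data": {"steps": [[[0.0,0.0,0.003],0.0,-0.2],[[0.0,0.0,0.003],0.0,0.1],[[0.0,0.0,0.003],0.0,0.4],[[0.0,0.0,0.003],0.0,0.4],[[0.0,0.0,0.003],0.0,0.4],[[0.0,0.0,-0.02],0.0,0.4],[[0.0,0.0,-0.06],0.0,0.4],[[0.0,0.0,-0.11],0.0,0.4],[[0.0,0.0,-0.13],0.0,0.4],[[0.0,0.0,-0.13],0.0,0.4]]}}

```text
time: 10.3
tool_pos: [0.4541, -0.0913, 0.164]
ee_rot: [3.139, -0.003, 0.28]
wrist_force: [-0.2, 0.5, -1.3]
width: 0.0456
finger_force: 30.0
```

```bash
python3 plan.py .6285 -.0178 .165 5.07
```

```text
t 10.3 pos [ 0.4541 -0.0913  0.164 ] yaw 16.04 w 0.0456 f 30.0 [-0.2  0.5 -1.3] J [-0.32 -0.1   1.64 -0.    1.6   0.97]
shift [0.1879, -0.0224, -0.0005] turn 1.097
```

{"op": "carry_out", "data": {"steps": [[[0.045,-0.006,0.0],0.3,0.4],[[0.095,-0.012,0.0],0.6,0.4],[[0.145,-0.018,0.0],0.9,0.4],[[0.175,-0.022,0.0],1.1,0.4],[[0.188,-0.022,0.0],1.1,0.4],[[0.188,-0.022,0.0],1.1,0.4],[[0.188,-0.022,0.0],1.1,0.4],[[0.188,-0.022,0.0],1.1,0.4]]}}

```text
time: 11.3
tool_pos: [0.6269, -0.0181, 0.1629]
ee_rot: [3.141, -0.0, 0.087]
wrist_force: [-0.5, 0.1, -0.6]
width: 0.0455
finger_force: 30.0
```

```bash
python3 plan.py .6285 -.0178 .036 5.07; python3 - <<'E'
from h import *
t,s=robot.snapshot("top"),robot.snapshot("scene")
C=dict(T=cloud(t),S=cloud(s)); print(fit(dict(S=C["S"]),"pump",np.array([.6300,-.02]),.135,.09),fit(dict(S=C["S"]),"pump",np.array([.6300,-.02]),.125,.09))
E
```

```text
t 11.3 pos [ 0.6269 -0.0181  0.1629] yaw 5.0 w 0.0455 f 30.0 [-0.5  0.1 -0.6] J [-0.12  0.27  1.24 -0.    1.63  1.36]
shift [0.0016, -0.0002, 0.1269] turn -0.007
(array([ 0.62695106, -0.01945032, -0.68845546]), [206], np.float64(5.316615166553736)) (array([ 0.62747468, -0.02042063,  1.10543163]), [192], np.float64(3.9856125474675075))
```

{"op": "carry_out", "data": {"steps": [[[0.001,0.0,0.05],0.0,0.4],[[0.001,0.0,0.09],0.0,0.4],[[0.001,0.0,0.115],0.0,0.4],[[0.001,0.0,0.125],0.0,0.4],[[0.001,0.0,0.127],0.0,0.4],[[0.001,0.0,0.127],0.0,0.4],[[0.001,0.0,0.127],0.0,0.4]]}}

```text
time: 12.28
tool_pos: [0.6296, -0.0176, 0.0372]
ee_rot: [3.141, -0.003, 0.088]
wrist_force: [-0.0, 0.1, -0.3]
width: 0.0459
finger_force: 30.0
```

```bash
python3 plan.py .6285 -.0178 .0345 5.07
```

```text
t 12.28 pos [ 0.6296 -0.0176  0.0372] yaw 5.04 w 0.0459 f 30.0 [-0.   0.1 -0.3] J [-0.12  0.35  1.4   0.    1.39  1.36]
shift [-0.0011, 0.0001, 0.0027] turn -0.003
```

{"op": "carry_out", "data": {"steps": [[[0.0,0.0,0.002],0.0,0.4],[[0.0,0.0,0.003],0.0,0.4],[[0.0,0.0,0.003],0.0,0.4],[[0.0,0.0,0.003],0.0,0.1],[[0.0,0.0,0.003],0.0,-0.4],[[0.0,0.0,0.003],0.0,-0.4],[[0.0,0.0,0.003],0.0,-0.4],[[0.0,0.0,-0.04],0.0,-0.4],[[0.0,0.0,-0.09],0.0,-0.4],[[0.0,0.0,-0.15],0.0,-0.4]]}}

```text
time: 13.52
tool_pos: [0.6278, -0.0174, 0.1855]
ee_rot: [-3.141, 0.003, 0.088]
wrist_force: [0.6, 0.6, -0.2]
width: 0.0657
finger_force: 0.0
```

```bash
python3 plan.py .5125 -.3665 .19 57
```

```text
t 13.53 pos [ 0.6278 -0.0174  0.1855] yaw 5.04 w 0.0657 f 0.0 [ 0.6  0.6 -0.2] J [-0.12  0.27  1.2   0.    1.68  1.36]
shift [-0.1455, 0.3376, -0.0044] turn -5.196
```

{"op": "carry_out", "data": {"steps": [[[-0.018,0.042,-0.004],-0.6,-0.2],[[-0.036,0.084,-0.004],-1.2,-0.2],[[-0.055,0.128,-0.004],-1.8,-0.2],[[-0.075,0.172,-0.004],-2.5,-0.2],[[-0.095,0.22,-0.004],-3.2,-0.2],[[-0.115,0.268,-0.004],-4.0,-0.2],[[-0.135,0.313,-0.004],-4.8,-0.2],[[-0.145,0.338,-0.004],-5.2,-0.2],[[-0.145,0.338,-0.004],-5.2,-0.2],[[-0.145,0.338,-0.004],-5.2,-0.2]]}}

```text
time: 14.78
tool_pos: [0.5142, -0.366, 0.1893]
ee_rot: [-3.141, -0.001, 0.995]
wrist_force: [0.5, -0.3, 0.2]
width: 0.0563
finger_force: 0.0
```

```bash
python3 plan.py .5125 -.3665 .12 57; python3 - <<'E'
from h import *
t,s=robot.snapshot("top"),robot.snapshot("scene")
C=dict(T=cloud(t),S=cloud(s))
print(fit(C,"pump",np.array([.7263,-.012]),.003,.09)[0],fit(C,"pump",np.array([.631,-.02]),.003,.09)[0])
for k in C:
  for c,z in(((.7263,-.012),.090),((.631,-.02),.09)):
    q=C[k].reshape(-1,3)-OFF[k];d=np.linalg.norm(q[:,:2]-c,axis=1); m=q[(d<.045)&(q[:,2]>z-.006)]; b=q[(d<.03)&(q[:,2]>.045)&(q[:,2]<.072)]
    print(k,len(m),m.mean(0).round(4),cv2.minAreaRect((b[:,:2]*1000).astype(np.float32)))
E
```

```text
t 14.78 pos [ 0.5142 -0.366   0.1893] yaw 57.03 w 0.0563 f 0.0 [ 0.5 -0.3  0.2] J [-0.71  0.27  1.19  0.    1.68 -0.13]
shift [-0.0014, -0.0011, 0.0693] turn 0.003
[ 0.72554898 -0.01325152 -3.65159834] [ 0.62964604 -0.0203108  -0.20756655]
T 41 [ 0.7208 -0.0109  0.0938] ((726.4021606445312, -11.333196640014648), (43.272586822509766, 44.37883377075195), 46.52187728881836)
T 46 [ 0.624  -0.0192  0.0932] ((632.2105712890625, -18.2412052154541), (43.52854919433594, 44.26811599731445), 88.63307189941406)
S 73 [ 0.7201 -0.0119  0.0902] ((727.4759521484375, -6.5825042724609375), (33.75778579711914, 44.696720123291016), 70.91976165771484)
S 65 [ 0.6243 -0.0187  0.0903] ((632.1493530273438, -13.938684463500977), (35.830894470214844, 44.502685546875), 59.033447265625)
```

{"op": "carry_out", "data": {"steps": [[[-0.001,-0.001,0.05],0.07,-0.2],[[-0.001,-0.001,0.1],0.07,-0.2],[[-0.001,-0.001,0.135],0.07,-0.2],[[-0.001,-0.001,0.157],0.07,-0.2],[[-0.001,-0.001,0.157],0.07,-0.2],[[-0.001,-0.001,0.157],0.07,-0.2]]}}

```text
time: 15.62
tool_pos: [0.5135, -0.367, 0.0339]
ee_rot: [3.139, 0.0, 0.984]
wrist_force: [0.1, -0.6, -0.5]
width: 0.0565
finger_force: 0.0
```

```bash
python3 plan.py .5125 -.3665 .031 56.5
```

```text
t 15.62 pos [ 0.5135 -0.367   0.0339] yaw 56.39 w 0.0565 f 0.0 [ 0.1 -0.6 -0.5] J [-0.71  0.35  1.4   0.    1.39 -0.12]
shift [-0.0001, -0.0012, 0.0029] turn -0.011
```

{"op": "carry_out", "data": {"steps": [[[0.0,-0.001,0.003],0.0,0.1],[[0.0,-0.001,0.003],0.0,0.3],[[0.0,-0.001,0.003],0.0,0.6],[[0.0,-0.001,0.003],0.0,0.6],[[0.0,-0.001,0.003],0.0,0.6],[[0.0,-0.001,-0.02],0.0,0.6],[[0.0,-0.001,-0.06],0.0,0.6],[[0.0,-0.001,-0.11],0.0,0.6],[[0.0,-0.001,-0.13],0.0,0.6],[[0.0,-0.001,-0.13],0.0,0.6]]}}

```text
time: 16.88
tool_pos: [0.5126, -0.3676, 0.1644]
ee_rot: [3.137, 0.001, 0.983]
wrist_force: [-0.4, -0.1, -0.6]
width: 0.0341
finger_force: 29.9
```

```bash
python3 plan.py .6118 .1734 .165 95.07
```

```text
t 16.88 pos [ 0.5126 -0.3676  0.1644] yaw 56.33 w 0.0341 f 29.9 [-0.4 -0.1 -0.6] J [-0.71  0.27  1.24 -0.    1.63 -0.12]
shift [0.5053, -0.2173, -0.0019] turn -3.874
```

{"op": "carry_out", "data": {"steps": [[[0.05,-0.022,0.0],-0.3,0.6],[[0.103,-0.044,0.0],-0.7,0.6],[[0.156,-0.067,0.0],-1.1,0.6],[[0.209,-0.09,0.0],-1.5,0.6],[[0.262,-0.113,0.0],-1.9,0.6],[[0.315,-0.135,0.0],-2.4,0.6],[[0.368,-0.158,0.0],-2.8,0.6],[[0.42,-0.181,0.0],-3.2,0.6],[[0.47,-0.202,0.0],-3.6,0.6],[[0.505,-0.217,0.0],-3.87,0.6]]}}

```text
time: 18.12
tool_pos: [0.6099, 0.1763, 0.1592]
ee_rot: [-3.137, 0.0, 1.662]
wrist_force: [-0.2, -0.2, -0.7]
width: 0.0341
finger_force: 29.9
```

{"op": "carry_out", "data": {"steps": [[[0.0,0.0,0.0],0.0,0.6],[[0.0,0.0,0.0],0.0,0.6],[[0.0,0.0,0.0],0.0,0.6]]}}

```text
time: 18.5
tool_pos: [0.6107, 0.1725, 0.1617]
ee_rot: [-3.14, 0.0, 1.657]
wrist_force: [0.6, -0.3, -0.9]
width: 0.0338
finger_force: 29.9
```

```bash
python3 plan.py .6118 .1734 .036 95.07;  python3 - <<'E'
from h import *
s=robot.snapshot("scene");t=robot.snapshot("top")
a=cv2.resize(s["image"][150:310,160:330],None,fx=3.5,fy=3.5,interpolation=cv2.INTER_CUBIC)
cv2.imwrite("pics/d.png",a[...,::-1])
C=dict(T=cloud(t),S=cloud(s))
q=C["S"].reshape(-1,3)-OFF["S"]; m=q[(np.linalg.norm(q[:,:2]-[.612,.173],axis=1)<.05)&(q[:,2]>.135)&(q[:,2]<.15)]
print(len(m),cv2.minAreaRect((m[:,:2]*1000).astype(np.float32)),m.min(0),m.max(0))
E
```

```text
t 18.5 pos [0.6107 0.1725 0.1617] yaw 94.93 w 0.0338 f 29.9 [ 0.6 -0.3 -0.9] J [ 0.19  0.29  1.22 -0.    1.63  0.1 ]
shift [0.0008, 0.0013, 0.1257] turn -0.014
97 ((621.2118530273438, 178.66787719726562), (20.95319366455078, 51.53968811035156), 36.64973831176758) [0.59749524 0.151739   0.13512993] [0.62993274 0.19948411 0.14991186]
```

View pics/d.png

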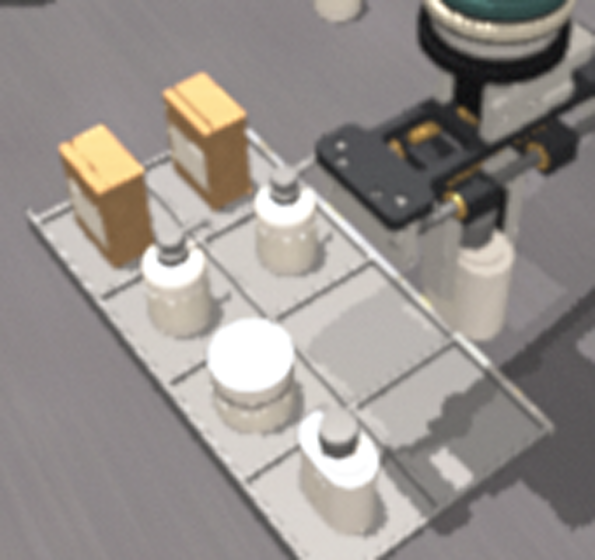

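The crop shows the carton and pump standing in front of their twins at (205,140) and (287,230). The oval hangs upright in the fingers at (480,290), so I'll lower it.

{"op": "carry_out", "data": {"steps": [[[0.001,0.001,0.05],0.0,0.6],[[0.001,0.001,0.09],0.0,0.6],[[0.001,0.001,0.115],0.0,0.6],[[0.001,0.001,0.123],0.0,0.6],[[0.001,0.001,0.126],0.0,0.6],[[0.001,0.001,0.126],0.0,0.6],[[0.001,0.001,0.126],0.0,0.6]]}}

```text
time: 19.48
tool_pos: [0.6128, 0.1752, 0.0381]
ee_rot: [3.139, -0.0, 1.659]
wrist_force: [-1.1, -0.8, -1.6]
width: 0.034
finger_force: 29.9
```

```bash
python3 plan.py .6118 .1734 .0345 95.07
```

```text
t 19.48 pos [0.6128 0.1752 0.0381] yaw 95.04 w 0.034 f 29.9 [-1.1 -0.8 -1.6] J [0.19 0.36 1.38 0.   1.4  0.1 ]
shift [-0.0017, -0.0012, 0.0036] turn -0.003
```

{"op": "carry_out", "data": {"steps": [[[-0.001,-0.001,0.002],0.0,0.6],[[-0.001,-0.001,0.004],0.0,0.6],[[-0.001,-0.001,0.004],0.0,0.6],[[-0.001,-0.001,0.004],0.0,0.2],[[-0.001,-0.001,0.004],0.0,-0.3],[[-0.001,-0.001,0.004],0.0,-0.3],[[-0.001,-0.001,0.004],0.0,-0.3],[[-0.001,-0.001,-0.04],0.0,-0.3],[[-0.001,-0.001,-0.09],0.0,-0.3],[[-0.001,-0.001,-0.15],0.0,-0.5]]}}

```text
time: 20.72
tool_pos: [0.6101, 0.1738, 0.1867]
ee_rot: [-3.139, 0.0, 1.659]
wrist_force: [1.1, 0.3, -0.2]
width: 0.0675
finger_force: 0.0
```

```bash
python3 plan.py .452 .260 .185 95.07
```

```text
t 20.73 pos [0.6101 0.1738 0.1867] yaw 95.04 w 0.0675 f 0.0 [ 1.1  0.3 -0.2] J [0.19 0.28 1.18 0.   1.68 0.1 ]
shift [0.0997, -0.1499, 0.0021] turn -0.003
```

{"op": "carry_out", "data": {"steps": [[[0.03,-0.045,0.002],0.0,-0.75],[[0.062,-0.093,0.002],0.0,-0.75],[[0.09,-0.135,0.002],0.0,-0.75],[[0.1,-0.15,0.002],0.0,-0.75],[[0.1,-0.15,0.002],0.0,-0.75],[[0.1,-0.15,0.002],0.0,-0.75],[[0.1,-0.15,0.002],0.0,-0.75]]}}

```text
time: 21.6
tool_pos: [0.4539, 0.2597, 0.1841]
ee_rot: [-3.141, 0.0, 1.657]
wrist_force: [-1.1, -0.2, 0.5]
width: 0.0822
finger_force: 0.0
```

```bash
python3 plan.py .452 .260 .017 95.07; python3 - <<'E'
from h import *
t,s=robot.snapshot("top"),robot.snapshot("scene")
C=dict(T=cloud(t),S=cloud(s))
for c in((.7094,.1794),(.6138,.1709)):
  print(fit(C,"oval",np.array(c),.003,.09)[0],fit(dict(S=C["S"]),"oval",np.array(c),.003,.09)[0])
  for k in C:
    q=C[k].reshape(-1,3)-OFF[k];d=np.linalg.norm(q[:,:2]-c,axis=1); m=q[(d<.03)&(q[:,2]>.086)]; b=q[(d<.04)&(q[:,2]>.06)&(q[:,2]<.075)]
    print(k,len(m),m.mean(0).round(4),cv2.minAreaRect((b[:,:2]*1000).astype(np.float32)))
E
```

```text
t 21.6 pos [0.4539 0.2597 0.1841] yaw 94.94 w 0.0822 f 0.0 [-1.1 -0.2  0.5] J [ 0.41  0.03  1.47 -0.    1.64  0.33]
shift [0.0005, -0.0018, 0.1671] turn -0.013
[0.70892397 0.17779357 0.11297232] [0.70855978 0.17754365 0.08615581]
T 50 [0.7103 0.1801 0.0947] ((708.9795532226562, 179.4022674560547), (34.67155838012695, 54.03010177612305), 14.43556022644043)
S 107 [0.7094 0.1795 0.0913] ((708.9722900390625, 178.3230743408203), (34.59992599487305, 56.484283447265625), 10.605570793151855)
[0.61213465 0.17115594 0.12351492] [0.61195995 0.17083375 0.10085414]
T 52 [0.6131 0.1728 0.0942] ((614.01171875, 172.17294311523438), (54.064273834228516, 34.14531326293945), 89.8408203125)
S 98 [0.613  0.1734 0.091 ] ((613.2587280273438, 171.7840118408203), (32.58658981323242, 56.7305793762207), 7.635969161987305)
```

{"op": "carry_out", "data": {"steps": [[[0.0,-0.001,0.05],0.0,-0.75],[[0.0,-0.001,0.1],0.0,-0.75],[[0.0,-0.001,0.14],0.0,-0.75],[[0.0,-0.001,0.167],0.0,-0.75],[[0.0,-0.001,0.167],0.0,-0.75],[[0.0,-0.001,0.167],0.0,-0.75]]}}

```text
time: 22.45
tool_pos: [0.4529, 0.2606, 0.0187]
ee_rot: [3.14, -0.001, 1.658]
wrist_force: [0.8, -0.3, 0.6]
width: 0.0827
finger_force: 0.0
```

```bash
python3 plan.py .452 .260 .017 95.07
```

```text
t 22.45 pos [0.4529 0.2606 0.0187] yaw 95.02 w 0.0827 f 0.0 [ 0.8 -0.3  0.6] J [0.41 0.14 1.7  0.   1.3  0.33]
shift [-0.0005, -0.0009, 0.0017] turn -0.005
```

{"op": "carry_out", "data": {"steps": [[[0.0,0.0,0.001],0.0,-0.4],[[0.0,0.0,0.001],0.0,-0.1],[[0.0,0.0,0.001],0.0,0.2],[[0.0,0.0,0.001],0.0,0.2],[[0.0,0.0,0.001],0.0,0.2],[[0.0,0.0,-0.02],0.0,0.2],[[0.0,0.0,-0.06],0.0,0.2],[[0.0,0.0,-0.11],0.0,0.2],[[0.0,0.0,-0.135],0.0,0.2],[[0.0,0.0,-0.135],0.0,0.2]]}}

```text
time: 23.7
tool_pos: [0.453, 0.2609, 0.1544]
ee_rot: [3.137, -0.001, 1.659]
wrist_force: [0.4, 0.3, -1.0]
width: 0.0557
finger_force: 30.0
```

```bash
python3 plan.py .6205 .0770 .155 95.07
```

```text
t 23.7 pos [0.453  0.2609 0.1544] yaw 95.04 w 0.0557 f 30.0 [ 0.4  0.3 -1. ] J [ 0.41  0.04  1.52 -0.    1.57  0.33]
shift [-0.1979, 0.1507, -0.0002] turn -0.003
```

{"op": "carry_out", "data": {"steps": [[[-0.046,0.035,0.0],0.0,0.2],[[-0.092,0.07,0.0],0.0,0.2],[[-0.138,0.105,0.0],0.0,0.2],[[-0.18,0.137,0.0],0.0,0.2],[[-0.198,0.151,0.0],0.0,0.2],[[-0.198,0.151,0.0],0.0,0.2],[[-0.198,0.151,0.0],0.0,0.2],[[-0.198,0.151,0.0],0.0,0.2]]}}

```text
time: 24.7
tool_pos: [0.6186, 0.078, 0.1527]
ee_rot: [-3.142, -0.0, 1.661]
wrist_force: [-0.2, -0.1, -2.2]
width: 0.0556
finger_force: 30.0
```

```bash
python3 plan.py .6205 .0770 .023 95.07
```

```text
t 24.7 pos [0.6186 0.078  0.1527] yaw 95.17 w 0.0556 f 30.0 [-0.2 -0.1 -2.2] J [ 0.03  0.27  1.27  0.    1.61 -0.06]
shift [-0.0013, 0.0018, 0.1297] turn 0.01
```

{"op": "carry_out", "data": {"steps": [[[-0.001,0.001,0.05],0.0,0.2],[[-0.001,0.001,0.09],0.0,0.2],[[-0.001,0.001,0.115],0.0,0.2],[[-0.001,0.001,0.126],0.0,0.2],[[-0.001,0.001,0.129],0.0,0.2],[[-0.001,0.001,0.129],0.0,0.2],[[-0.001,0.001,0.129],0.0,0.2]]}}

```text
time: 25.58
tool_pos: [0.6217, 0.0756, 0.0252]
ee_rot: [3.139, 0.0, 1.659]
wrist_force: [0.5, -1.3, -2.0]
width: 0.0553
finger_force: 30.0
```

```bash
python3 plan.py .6205 .0770 .021 95.07
```

```text
t 25.57 pos [0.6217 0.0756 0.0252] yaw 95.05 w 0.0553 f 30.0 [ 0.5 -1.3 -2. ] J [ 0.03  0.35  1.42  0.    1.37 -0.06]
shift [0.0015, -0.0011, 0.0042] turn -0.002
```

{"op": "carry_out", "data": {"steps": [[[0.001,-0.001,0.002],0.0,0.2],[[0.001,-0.001,0.004],0.0,0.2],[[0.001,-0.001,0.004],0.0,0.2],[[0.001,-0.001,0.004],0.0,-0.1],[[0.001,-0.001,0.004],0.0,-0.6],[[0.001,-0.001,0.004],0.0,-0.6],[[0.001,-0.001,0.004],0.0,-0.6],[[0.001,-0.001,-0.04],0.0,-0.6],[[0.001,-0.001,-0.09],0.0,-0.6],[[0.001,-0.001,-0.15],0.0,-0.6]]}}

```text
time: 26.82
tool_pos: [0.6187, 0.0763, 0.1735]
ee_rot: [-3.139, -0.0, 1.659]
wrist_force: [0.6, -0.2, 0.3]
width: 0.0752
finger_force: 0.0
```

```bash
python3 plan.py .50 .03 .25 95.07
```

```text
t 26.82 pos [0.6187 0.0763 0.1735] yaw 95.04 w 0.0752 f 0.0 [ 0.6 -0.2  0.3] J [ 0.03  0.26  1.23  0.    1.65 -0.06]
shift [-0.0357, -0.1225, -0.0762] turn -0.003
```

{"op": "carry_out", "data": {"steps": [[[-0.01,-0.04,-0.03],0.0,-0.6],[[-0.02,-0.09,-0.05],0.0,-0.6],[[-0.036,-0.14,-0.076],0.0,-0.6],[[-0.036,-0.19,-0.076],0.0,-0.6],[[-0.036,-0.23,-0.076],0.0,-0.6],[[-0.036,-0.23,-0.076],0.0,-0.6]]}}

```text
time: 27.58
tool_pos: [0.3921, 0.0202, 0.2503]
ee_rot: [3.139, 0.0, 1.658]
wrist_force: [0.3, 0.7, 0.7]
width: 0.075
finger_force: 0.0
```

```bash
python3 plan.py .6366 -.112 .19 95.07; cat > chk.py <<'E'
from h import *
import sys
t,s=robot.snapshot("top"),robot.snapshot("scene")
C=dict(T=cloud(t),S=cloud(s)); B=dict(T=cloud(np.load("top0.npz")),S=cloud(np.load("scene0.npz")))
a=cv2.resize(s["image"][90:340,150:430],None,fx=1.9,fy=1.9,interpolation=cv2.INTER_CUBIC);b=cv2.resize(t["image"][120:270,90:400],(532,257))
cv2.imwrite(sys.argv[1],np.vstack([a,b])[:600,:,::-1]) if a.shape[0]+257<=600 else cv2.imwrite(sys.argv[1],a[...,::-1])
tw=dict(oval=(.7094,.1794),jar=(.7179,.0838),pump=(.7263,-.0118),carton=(.7348,-.1074))
e=np.array([[.9961,.0884],[-.0884,.9961]])
for n,c in tw.items():
    c=np.array(c); p=c-.096*e[0]
    f0,f1,f2=(fit(x,n,y,.003,.09)[0] for x,y in((B,c),(C,c),(C,p)))
    print(n,"twin moved mm",((f1-f0)[:2]*1000).round(1),"placed err (along tray x,y) mm",(e@(f2-f1)[:2]*1000+[96,0]).round(1),"dyaw",np.degrees(f2[2]-f1[2]).round(1))
    for k in C:
        def top(c):
            q=C[k].reshape(-1,3);q=q[np.linalg.norm(q[:,:2]-OFF[k][:2]-c,axis=1)<.04];z=np.nanpercentile(q[:,2],98);return q[q[:,2]>z-.006].mean(0)
        u=top(p)-top(c); print("   ",k,"top diff",(e@u[:2]*1000+[96,0]).round(1),"dz",(u[2]*1000).round(1))
E
python3 chk.py pics/e.png
```

```text
t 27.57 pos [0.3921 0.0202 0.2503] yaw 95.01 w 0.075 f 0.0 [0.3 0.7 0.7] J [-0.09 -0.28  1.62  0.    1.8  -0.18]
shift [-0.153, 0.2319, 0.061] turn -0.006
oval twin moved mm [ 0. -0.] placed err (along tray x,y) mm [-1.1  2. ] dyaw 0.1
    T top diff [-0.8  2.1] dz -1.3
    S top diff [-1.   2.2] dz -0.4
jar twin moved mm [-0.3 -0.2] placed err (along tray x,y) mm [-0.9  1. ] dyaw 103.0
    T top diff [1.9 1.9] dz 0.2
    S top diff [-0.5  1. ] dz -0.1
pump twin moved mm [ 0.1 -0.1] placed err (along tray x,y) mm [-0.6  1.6] dyaw -59.3
    T top diff [0.3 0.7] dz -0.3
    S top diff [0.8 1.8] dz 0.0
carton twin moved mm [-0.  -0.1] placed err (along tray x,y) mm [ 2.7 -3.7] dyaw 0.4
    T top diff [ 2.4 -3.1] dz -0.1
    S top diff [ 3.3 -4.6] dz -0.1
```

View pics/e.png

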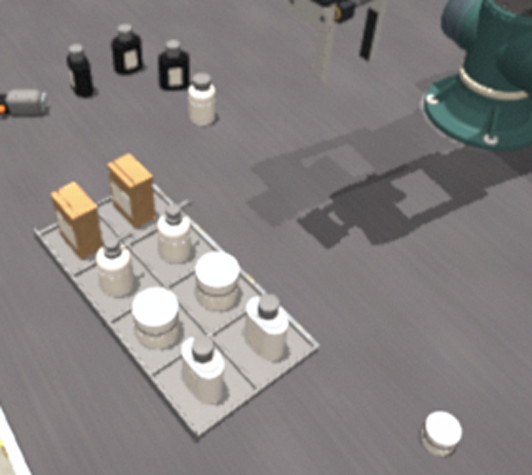

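All four stand in front of their twins, and the screw-cap (202,100) and mini jar (441,432) are untouched. The carton is about 4.5 mm off centre, so I'll regrip and nudge it.

{"op": "carry_out", "data": {"steps": [[[-0.03,0.046,0.0],0.0,-0.5],[[-0.06,0.092,0.0],0.0,-0.5],[[-0.09,0.138,0.01],0.0,-0.5],[[-0.12,0.185,0.02],0.0,-0.5],[[-0.158,0.234,0.04],0.0,-0.5],[[-0.158,0.234,0.06],0.0,-0.5],[[-0.158,0.234,0.06],0.0,-0.5],[[-0.158,0.234,0.06],0.0,-0.5]]}}

```text
time: 28.68
tool_pos: [0.6411, -0.1163, 0.1901]
ee_rot: [3.141, 0.0, 1.659]
wrist_force: [-0.5, 0.2, 0.8]
width: 0.0704
finger_force: 0.0
```

```bash
python3 plan.py .6395 -.1165 .035 95.07
```

```text
t 28.68 pos [ 0.6411 -0.1163  0.1901] yaw 95.07 w 0.0704 f 0.0 [-0.5  0.2  0.8] J [-0.27  0.32  1.13  0.    1.69 -0.35]
shift [-0.0001, -0.0018, 0.1551] turn 0.0
```

{"op": "carry_out", "data": {"steps": [[[0.0,-0.001,0.05],0.0,-0.5],[[0.0,-0.001,0.1],0.0,-0.5],[[0.0,-0.001,0.135],0.0,-0.5],[[0.0,-0.001,0.153],0.0,-0.5],[[0.0,-0.001,0.153],0.0,-0.5],[[0.0,-0.001,0.153],0.0,-0.5]]}}

```text
time: 29.42
tool_pos: [0.6412, -0.1169, 0.0394]
ee_rot: [3.137, 0.002, 1.659]
wrist_force: [-0.2, 0.1, -0.3]
width: 0.0706
finger_force: 0.0
```

{"op": "carry_out", "data": {"steps": [[[0.0,0.0,0.0],0.0,0.0],[[0.0,0.0,0.0],0.0,0.3],[[0.0,0.0,0.0],0.0,0.5],[[0.0,0.0,0.0],0.0,0.5],[[0.0,0.0,0.0],0.0,0.5]]}}

```text
time: 30.05
tool_pos: [0.6398, -0.1166, 0.0367]
ee_rot: [3.141, 0.0, 1.659]
wrist_force: [1.1, 0.1, 0.6]
width: 0.0378
finger_force: 30.0
```

```bash
python3 plan.py; python3 chk.py pics/f.png | tail -3
```

```text
t 30.05 pos [ 0.6398 -0.1166  0.0367] yaw 95.05 w 0.0378 f 30.0 [1.1 0.1 0.6] J [-0.27  0.39  1.34  0.    1.41 -0.36]
carton twin moved mm [-0.5 -0.2] placed err (along tray x,y) mm [-5.1  6.8] dyaw -87.0
    T top diff [nan nan] dz nan
    S top diff [22.3 -4.4] dz 247.9
  return np.nanmean(a, axis, out=out, keepdims=keepdims)
chk.py:15: RuntimeWarning: Mean of empty slice.
  q=C[k].reshape(-1,3);q=q[np.linalg.norm(q[:,:2]-OFF[k][:2]-c,axis=1)<.04];z=np.nanpercentile(q[:,2],98);return q[q[:,2]>z-.006].mean(0)
  ret = um.true_divide(
```

Gripped; the gripper hides it from the fit, as expected. I'll lift it 5 mm, shift it and put it down.

{"op": "carry_out", "data": {"steps": [[[0.0,0.0,-0.006],0.0,0.5],[[0.0,0.0,-0.006],0.0,0.5],[[0.004,-0.003,-0.006],0.0,0.5],[[0.004,-0.003,-0.006],0.0,0.5],[[0.004,-0.003,-0.003],0.0,0.5],[[0.004,-0.003,0.0],0.0,0.5],[[0.004,-0.003,0.0],0.0,0.5],[[0.004,-0.003,0.0],0.0,0.5]]}}

```text
time: 31.15
tool_pos: [0.6365, -0.113, 0.0367]
ee_rot: [3.141, 0.0, 1.659]
wrist_force: [0.2, -0.3, 1.3]
width: 0.038
finger_force: 30.0
```

{"op": "carry_out", "data": {"steps": [[[0.0,0.0,0.0],0.0,0.1],[[0.0,0.0,0.0],0.0,-0.4],[[0.0,0.0,0.0],0.0,-0.4],[[0.0,0.0,0.0],0.0,-0.4],[[0.0,0.0,-0.04],0.0,-0.4],[[0.0,0.0,-0.09],0.0,-0.4],[[0.0,0.0,-0.15],0.0,-0.4],[[0.0,-0.05,-0.2],0.0,-0.4],[[0.0,-0.1,-0.2],0.0,-0.4],[[0.0,-0.15,-0.2],0.0,-0.4]]}}

```text
time: 32.4
tool_pos: [0.4858, -0.1264, 0.2382]
ee_rot: [3.139, 0.002, 1.659]
wrist_force: [0.2, -0.1, 0.5]
width: 0.0654
finger_force: 0.0
```

{"op": "carry_out", "data": {"steps": [[[0.0,-0.05,0.0],0.0,-0.4],[[0.0,-0.1,0.0],0.0,-0.4],[[0.0,-0.1,0.0],0.0,-0.4]]}}

```text
time: 32.78
tool_pos: [0.3852, -0.1349, 0.2372]
ee_rot: [3.14, 0.001, 1.657]
wrist_force: [-0.3, 0.4, 0.3]
width: 0.0656
finger_force: 0.0
```

```bash
python3 chk.py pics/g.png
```

```text
oval twin moved mm [0. 0.] placed err (along tray x,y) mm [-1.1  2. ] dyaw 0.2
    T top diff [-0.8  2.4] dz -0.5
    S top diff [-0.5  2.1] dz 0.0
jar twin moved mm [-0.3 -0.1] placed err (along tray x,y) mm [-0.8  1.1] dyaw -75.3
    T top diff [0.8 1. ] dz -0.1
    S top diff [-0.3  0.6] dz -0.1
pump twin moved mm [-0.1 -0.2] placed err (along tray x,y) mm [-0.4  1.7] dyaw 91.4
    T top diff [-2.2  1.1] dz -0.7
    S top diff [0.2 1.6] dz 0.3
carton twin moved mm [-0.  -0.1] placed err (along tray x,y) mm [-1.   0.3] dyaw -0.1
    T top diff [ 0.2 -3.9] dz 0.3
    S top diff [-0.7  0.4] dz -0.2
```

View pics/g.png

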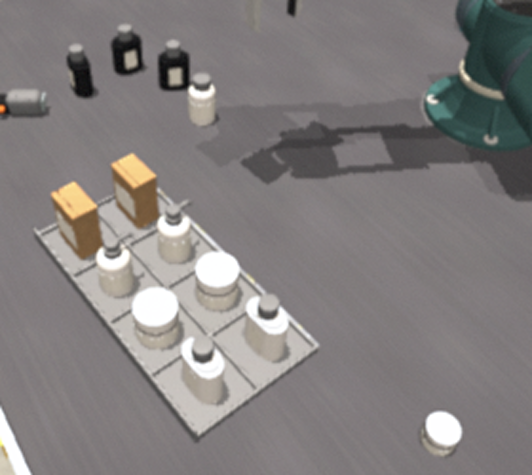

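All four strays stand upright within about 2 mm of their pocket centres. The carton and oval are squared with their twins, and the twins and look-alikes haven't moved. The T "top diff" of -3.9 for the carton comes from the arm partly hiding it. I'm handing the job in.

```bash
python3 -c "
from bench import robot
print(robot.close_job())"
```

```text
the job is handed in; nothing more can be done
None
```

The job is handed in: the pump bottle, jar, carton and oval bottle each stand upright in the pocket in front of their twin, within about 2–3 mm of centre by my camera fits; the carton and oval are squared up, and the twins, screw-cap bottle and travel-size jar were left in place (about 33 s of 102 s used).

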